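# Close and pin the hinged casting mould and hold it pressed shut

## Task

The glued cast bone lies bedded in the lower half of the small hinged aluminium mould. Close the upper half fully, then push the red-handled locking pin all the way home through the aligned knuckles on the mould's front (from either side), let go of the pin, and press down firmly (about 10 N) on top of the closed mould to squeeze the joint while the glue grabs: the program finishes while the robot is still pressing. Leave the other things on the bench where they are.

Things in the scene. Friction and masses are not known exactly. Their poses are not given: they have to be found in the camera images.
- mould: Fixed lower half of an aluminium mould, 90 (x) x 60 (y) mm, on a 130x90x14 mm board screwed to the bench. Origin: underside of the board's centre; x points from the front (two steel pin knuckles, toward the robot) to the rear (hinge), z up. Its top, the parting plane, 50 mm up, is lined with blue-grey silicone, a brown bone in it
- pin_axis (a point): Fixed point on the axis of the front knuckle holes, midway between the outer knuckle faces: 57 mm in front of the mould's centre, 50 mm above the bench; holes run along the mould's y. Knuckles: 22 mm outside, 13 mm through holes, fixed ones at y = -30..-16 and 16..30 mm, the upper half's at -14..14 mm when shut
- hinge_axis (a point): Fixed point on the hinge axis (which runs along the mould's y) at the rear of the mould, 53 mm behind its centre, 50 mm above the bench
- lid (a joint): Angle of the hinged upper half (an aluminium block 90x60 mm, 28 mm thick, whose steel knuckle at the free end reaches 68 mm from its centre): 0 = shut, 1.57 = upright, at most 1.75. It starts open, between 1.1 and 1.6; the stiff hinge stays where it is left and takes 2 to 4 N at the free end to swing. The pin passes only within about 0.02 rad of shut
- lid_top (a point): Centre of the upper half's flat outer face (uppermost when shut, then 78 mm above the bench); z points out of that face, x to the hinge, 53 mm away along x; the silicone-lined inner face is 28 mm behind it. A good place to press
- pin: Loose locking pin lying on the bench, 70 g: red ribbed square grip 36 mm long, 18x18 mm, then a 72 mm steel shaft of 10 mm diameter, its last 12 mm tapering to a nose. Origin: underside of the grip's centre; x points to the nose. The shaft begins at x = 18 mm, where the grip's end face is the shoulder that stops against the outer knuckle; nose at x = 90 mm
- pin_grip (a point): Centre of the pin's red grip, on the pin's axis (9 mm above its underside)
- pin_mid (a point): Point on the pin's axis 30 mm from the shoulder (x = 48 mm): it meets pin_axis when the pin is fully home
- bone_chip: Bystander: loose brown bone chip 37x45x16 mm, origin at its underside
- glue_bottle: Bystander: loose white glue bottle with orange nozzle, 45 mm wide, 121 mm tall, origin at its underside
- vial: Bystander: loose glass vial with black cap, 23 mm wide, 58 mm tall, origin at its underside

How it is judged:
By the outcome, as a careful person would: the job done as asked, in the order asked, and still so for the second after the job is handed in, while the arm keeps its last pose, push and grip.
It also fails if it takes over 72 s, if anything falls off the work surface, if the arm or the gripper's body presses on something with over 40 N, if the wrist force passes 120 N, or if a joint passes its speed limit or range.

## Robot

A 6-joint arm with a two-finger parallel gripper is mounted at the origin on the work surface; the furniture and walls round the work are solid. World frame = base frame: x ahead of the robot, y to its left, z up, the work surface at z = 0. Lengths are in mm, angles in rad, forces in N, time in s.
With the tool pointing down it reaches from about 300 to 775 mm from the base axis. Payload 14.6 kg.
Tool frame: the origin (TCP) lies midway between the tips of the shut fingers; the grasp point (between the pads) lies behind it (manip.grip_depth is the z of the grasp point in the tool frame, in mm); z points along the fingers, y is the line along which they close (so a half turn about z gives the same grasp; the last joint's range is limited). The gripper opens to 94 mm and grips with 3 to 60 N. Pads are 16 mm wide; open, the fingers measure 119 mm over their backs; the gripper's body (75 mm by 177 mm) begins 78 mm behind the grasp point.
Start: joints at [1.258, 0.3, 1.521, -0, 1.321, -0.067], TCP at [133.831, 533.459, 171.846] pointing down, gripper open.
Joint ranges: [-3.03, 3.03], [-0.79, 2.21], [0.23, 2.52], [-1.04, 4.18], [0, 3.07], [-2.55, 2.55]. Speed limits (rad/s): [2.22, 2.22, 2.57, 3.14, 3.14, 3.14].

## Interface

Orientations are given as [roll, pitch, yaw] about the fixed x, y, z axes, in that order (R = Rz(yaw) Ry(pitch) Rx(roll)).
In Python, from cell import manip gives the robot as it stands.
- The arm moves only by the shell command python3 -m creep 'ROWS' [OPENING] [FORCE]. ROWS is one flat JSON list of numbers that holds 1 to 5 rows one after another, with no inner brackets; each row has 6 numbers: dx, dy, dz in mm, then a rotation vector rx, ry, rz in rad; each row is the pose to reach, as a shift and turn from the pose commanded when the command began, along the tool's axes at that moment; what a row does not reach only later rows make up. A row lasts 1/10 s, in which the tool goes at most 50 mm and 0.15 rad, less where a joint would pass 70% of its speed; a pose out of reach is approached as far as the arm can. OPENING is the finger opening in mm, set as the command begins (- or left out keeps the last). The fingers move at their own pace and stop on an object; FORCE is the grip in N (left out, the last holds). Time passes only in rows, so rows that do not move let the fingers close. It prints the time, the measured TCP pose, the force, the opening and the grip force at its end. Input that does not fit is refused with a message, and nothing moves.
- manip.read_state(): the state, without advancing time (a new reading comes with each control period).
- manip.camera(name): name is "side" or "top"; returns (picture, depth): 480x640x3 uint8, red, green, blue; 480x640 float32, mm along the optical axis (not along the pixel's ray), 0 where there is no reading.
- manip.camera_info(name): a dict with "K" (3x3 intrinsics, pixels), "rvec" (rotation vector, rad) and "tvec" (3), from world to camera coordinates, as OpenCV has them. Camera axes: x right, y down, z forward; pixel columns grow to the right and rows downward; lengths in mm; the calibration is good to about 2 mm. A picture is of the moment at which its call begins. camera_info takes no time and is no camera call.
- manip.sign_off(): hands the job in; it is judged then, once.
The state is a dict: "clock": time; "joints": joint angles; "qd": joint speeds; "effort": joint torques, N m; "eef_pos": TCP position; "eef_rot": TCP orientation; "wrist_force": force on the tool from outside, world axes, zero at the start; "moment": the same for the moment, N m; "finger_gap": finger opening in mm; "finger_force": force on a finger pad.
Only numpy, scipy, OpenCV 4.12 (cv2) and the standard library are available. Lean on these libraries where they do the work, as an engineer would, in place of code of your own. Each camera call takes 0.05 s, during which the arm holds its last target. There are 200 camera calls.

## Working session

There is one attempt and no reset: what is moved stays moved. The work goes in short steps, Python scripts to look and compute and a shell command to move; the robot and the scene stay as the last step left them, time stands still between calls to the robot, and variables do not carry over. Pictures are saved under pics/ and viewed, at most 10 in all, crops included, and the job is handed in when it is done.

```bash
mkdir -p pics; cat > h.py <<'E'
import numpy as np, cv2
from cell import manip
from scipy.spatial.transform import Rotation as R
def shot(n,f):
    p,d=manip.camera(n); cv2.imwrite('pics/'+f+'.png',p[:,:,::-1]); np.save('pics/'+f+'.npy',d); return p,d
def w(n,u,v,d):
    i=manip.camera_info(n);K=np.array(i['K']);Rm=R.from_rotvec(np.ravel(i['rvec'])).as_matrix()
    z=d[int(v),int(u)] if not np.isscalar(d) else d
    c=np.linalg.inv(K)@[u,v,1]*z
    return Rm.T@(c-np.ravel(i['tvec']))
def wz(n,u,v,h):
    a=w(n,u,v,100.);b=w(n,u,v,1000.);return a+(b-a)*(h-a[2])/(b[2]-a[2])
def rel(target,rot=None):
    s=manip.read_state();r=R.from_euler('xyz',s['eef_rot'])
    out=r.inv().apply(np.array(target)-s['eef_pos'])
    print('shift',out.round(1), '' if rot is None else (r.inv()*R.from_euler('xyz',rot)).as_rotvec().round(3))
E
python3 - <<'E'
from h import *
for n in('side','top'):
    shot(n,n+'0'); i=manip.camera_info(n);Rm=R.from_rotvec(np.ravel(i['rvec'])).as_matrix();print(n,-Rm.T@np.ravel(i['tvec']),Rm[2])
s=manip.read_state();print(s['eef_rot'],s['clock'],manip.grip_depth,s['finger_gap'])
E
```

```text
side [  586.92764339 -1106.46619273   549.62905112] [-0.04781694  0.9159554  -0.39842094]
top [ 361.48445455  -12.58025905 1155.43345919] [ 0.15819374  0.0060483  -0.98738957]
[-3.14058336e+00 -5.80285480e-05  2.89577921e+00] 0.1 -18.8 94.16145677743062
```

View pics/side0.png

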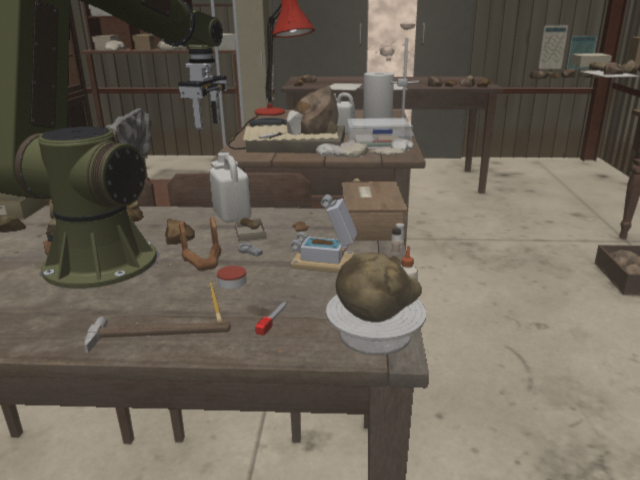

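View pics/top0.png

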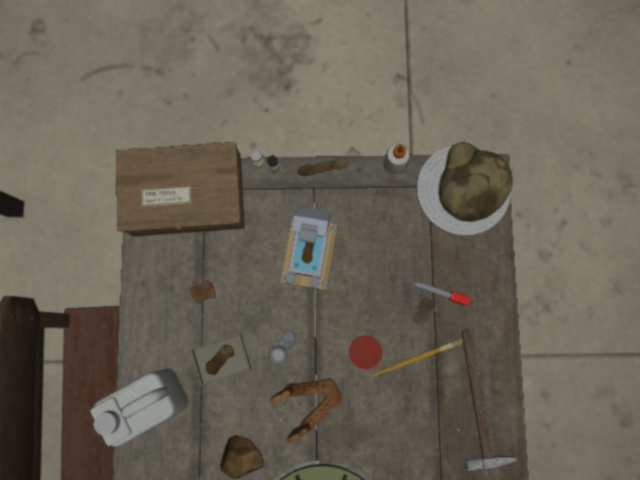

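The side view shows the mould at about (322,250), with the lid open at (340,220), and the pin at (265,325)→(285,304). In the top view the mould board is around (309,255), the pin grip is at (459,297) and its nose is at (416,284). I'll enlarge both.

```bash
python3 - <<'E'
import cv2,numpy as np
from h import *
t=cv2.imread('pics/top0.png');s=cv2.imread('pics/side0.png')
a=cv2.resize(t[200:300,270:350],None,fx=5,fy=5,interpolation=2)
b=cv2.resize(t[270:320,405:485],None,fx=5,fy=5,interpolation=2)
c=cv2.resize(s[190:290,280:360],None,fx=5,fy=5,interpolation=2)[:500]
o=np.zeros((500,800,3),np.uint8);o[:,:400]=a;o[:250,400:]=b;o[250:,400:]=cv2.resize(c,(200*1,250)).repeat(1,1) if 0 else cv2.resize(s[200:275,285:360+0],(400,250))
cv2.imwrite('pics/c1.png',o)
hsv=cv2.cvtColor(t,cv2.COLOR_BGR2HSV)
m=((hsv[...,0]<8)|(hsv[...,0]>172))&(hsv[...,1]>180)&(hsv[...,2]>120);m[:,:440]=0;m[:270]=0;m[320:]=0
v,u=np.nonzero(m);print(len(u),u.mean(),v.mean(),wz('top',u.mean(),v.mean(),14),cv2.minAreaRect(np.c_[u,v].astype(np.float32)))
E
```

```text
152 460.13157894736844 297.9736842105263 [ 422.57894598 -266.7500818    14.        ] ((460.15142822265625, 297.9954528808594), (17.528223037719727, 8.71622085571289), 16.699243545532227)
```

View pics/c1.png

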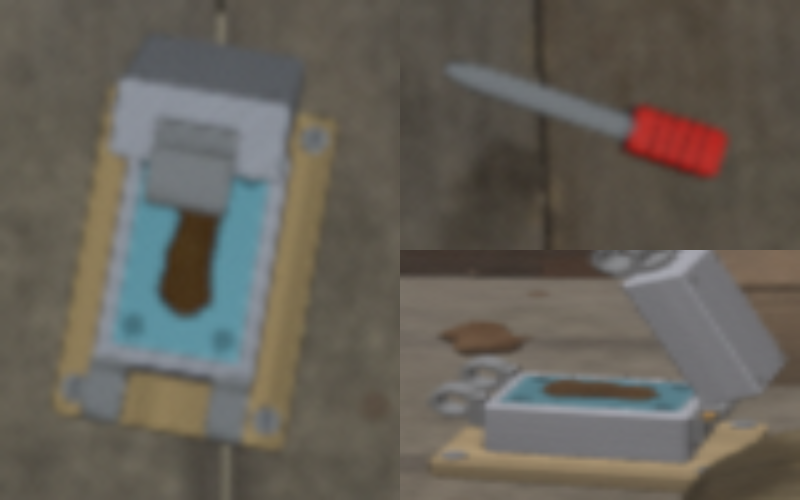

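The crop gives these full-frame pixels:
- **Board, top view:** front-left corner (281.4,282), front-right (326,289), rear-right (337,224.4).
- **Pin nose, top view:** (414,283.6).
- **Lid's right face, side view:** inner edge running from (327,207.5) to (344,246.5).

```bash
python3 - <<'E'
from h import *
fl,fr,rr=[wz('top',*p,14) for p in((281.4,282),(326,289),(337,224.4))]
print(fl,fr,rr,'w',np.linalg.norm(fr-fl),'l',np.linalg.norm(rr-fr))
c=(fl+rr)/2; f=fr-fl; l=rr-fr
print('centre',c,'yaw',np.arctan2(l[1],l[0]),np.arctan2(f[1],f[0])+np.pi/2)
yaw=np.arctan2(l[1],l[0])
# cross: block front top corners z=50 and knuckle
for p in((289,271.4),(318.6,276.4)): print('blk',wz('top',*p,50))
n=wz('top',414,283.6,7);g=wz('top',460.13,297.97,14);print('nose',n,'grip',g,np.linalg.norm((n-g)[:2]),'yaw',np.arctan2(*(n-g)[[1,0]]))
# lid on vertical plane y_m=-30
X=np.array([np.cos(yaw),np.sin(yaw),0]);Y=np.array([-X[1],X[0],0])
def vp(u,v):
    a=w('side',u,v,100.);b=w('side',u,v,1000.);t=(-30-(a-c)@Y)/((b-a)@Y);p=a+t*(b-a);return np.array([(p-c)@X,p[2]])
for p in((327.2,207.5),(344.1,246.5),(343.5,199.9),(357.5,232)): print(vp(*p))
a,b=vp(327.2,207.5),vp(344.1,246.5);print('ang',np.arctan2(a[1]-b[1],b[0]-a[0]))
d=np.load('pics/side0.npy'); print(w('side',342,222,d), w('side',266,325,d))
E
```

```text
[457.28197689  71.24860409  14.        ] [442.86089028 -13.43445057  14.        ] [567.14527068 -36.39881663  14.        ] w 85.90219721302729 l 126.38816922922379
centre [512.21362378  17.42489373  14.        ] yaw -0.18271202222124128 -0.16867669433360977
blk [473.67496748  54.51145986  50.        ]
blk [ 4.63686766e+02 -7.89542833e-02  5.00000000e+01]
nose [ 451.4473827  -181.68733779    7.        ] grip [ 422.58592069 -266.74744327   14.        ] 89.8231904020182 yaw 1.2436794282900372
[ 19.4883571  148.83483916]
[56.65886923 60.94249434]
[ 55.03983289 168.60528365]
[85.96155874 97.9274525 ]
ang 1.1706976396742401
[557.7248223  -19.52605119 117.41096127] [ 427.83655816 -276.14109604   18.09086118]
```

```bash
python3 -m creep '[0, 0, -45, 0, 0, 0.15, -25, -15, -80, 0, 0, 0.3, -65, -45, -80, 0, 0, 0.45, -105, -73, -80, 0, 0, 0.6, -145, -100, -80, 0, 0, 0.75]' 0 20
python3 -m creep '[-48, 6, 0, 0, 0, 0.15, -96, 12, 0, 0, 0, 0.3, -144, 18, 0, 0, 0, 0.45, -192, 24, 0, 0, 0, 0.6, -240, 30, 0, 0, 0, 0.75]'
python3 - <<'E'
from h import *
rel([591,3,200],[-np.pi,0,1.395]);print(manip.read_state()['eef_rot'])
E
```

```text
clock: 0.6
eef_pos: [250.8, 399.6, 251.7]
eef_rot: [-3.142, 0.0, 2.14]
wrist_force: [0.2, 0.3, -0.5]
finger_gap: 57.4
finger_force: 0.0
clock: 1.1
eef_pos: [406.7, 214.3, 251.8]
eef_rot: [-3.142, -0.0, 1.39]
wrist_force: [-0.4, 0.9, 0.7]
finger_gap: 17.5
finger_force: 0.0
shift [-174.6  219.4   51.8] [-0.    -0.    -0.005]
[-3.14158556e+00 -1.65922663e-05  1.38963792e+00]
```

```bash
python3 -m creep '[-31, 38, 0, 0, 0, 0, -62, 76, 0, 0, 0, 0, -93, 115, 0, 0, 0, 0, -124, 154, 0, 0, 0, 0, -155, 192, 0, 0, 0, 0]'
python3 -m creep '[-20, 27, 0, 0, 0, 0, -20, 27, 40, 0, 0, 0, -20, 27, 80, 0, 0, 0, -20, 27, 105, 0, 0, 0, -20, 27, 105, 0, 0, 0]'
python3 - <<'E'
from h import *
p,d=shot('side','side1');o=cv2.resize(p[130:290,260:420,::-1],(600,600),interpolation=2);cv2.imwrite('pics/c2.png',o)
X=np.array([np.cos(.176),-np.sin(.176),0]);Y=np.array([-X[1],X[0],0]);s=manip.read_state();q=np.array(s['eef_pos'])-[512.2,17.4,0];print(q@X,q@Y,q[2])
E
```

```text
clock: 1.6
eef_pos: [568.9, 28.1, 251.5]
eef_rot: [-3.141, 0.0, 1.396]
wrist_force: [-1.1, 0.5, 0.5]
finger_gap: 0.7
finger_force: 0.0
clock: 2.1
eef_pos: [589.2, 5.6, 143.1]
eef_rot: [-3.135, 0.001, 1.396]
wrist_force: [-0.7, 0.4, 0.3]
finger_gap: 0.5
finger_force: 0.0
79.05044540559902 2.121977861627009 145.91978127103263
```

View pics/c2.png

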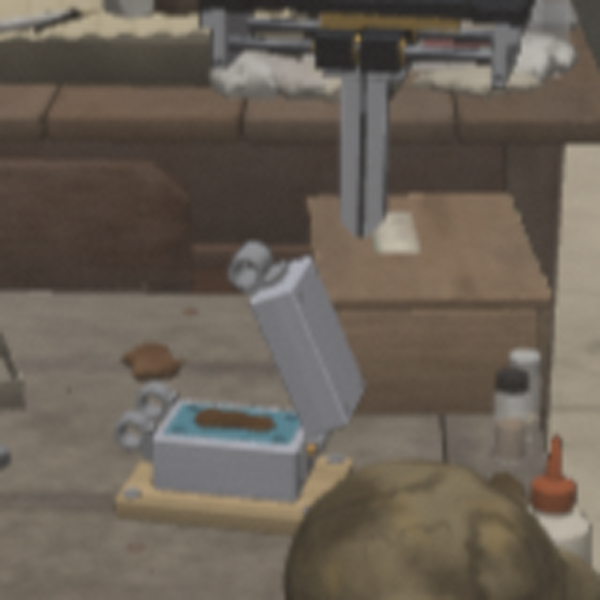

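The fingertips (crop 362,235) are behind the lid, whose top corner is near (313,260), at about the right height. I'll lower slightly and push toward the front.

```bash
python3 -m creep '[0, 0, 8, 0, 0, 0, 0, -8, 8, 0, 0, 0, 0, -16, 8, 0, 0, 0, 0, -22, 8, 0, 0, 0, 0, -28, 8, 0, 0, 0]'
python3 -m creep '[0, -6, 0, 0, 0, 0, 0, -12, 1, 0, 0, 0, 0, -18, 2, 0, 0, 0, 0, -22, 3, 0, 0, 0]'
```

```text
clock: 2.65
eef_pos: [563.0, 10.7, 139.5]
eef_rot: [3.141, -0.0, 1.396]
wrist_force: [-0.0, -0.2, -0.1]
finger_gap: 0.3
finger_force: 0.0
clock: 3.05
eef_pos: [541.3, 14.4, 135.8]
eef_rot: [-3.142, 0.0, 1.396]
wrist_force: [-0.2, -0.5, -0.1]
finger_gap: 0.5
finger_force: 0.0
```

```bash
python3 - <<'E'
from h import *
p,d=shot('side','side2');o=cv2.resize(p[150:280,270:400,::-1],(600,600),interpolation=2);cv2.imwrite('pics/c3.png',o);print(manip.read_state()['wrist_force'])
E
```

```text
[ 0.11834434 -0.69764736 -0.67311055]
```

View pics/c3.png

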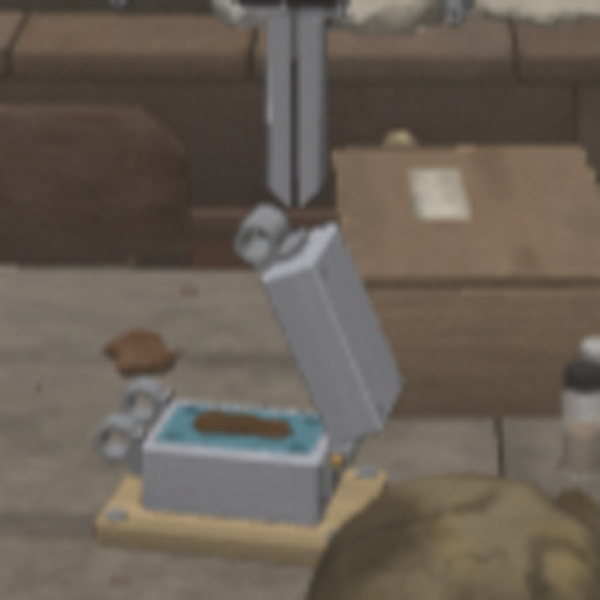

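```bash
python3 - <<'E'
from h import *
def pr(P,n='side'):
    i=manip.camera_info(n);return cv2.projectPoints(np.array([P],float),np.array(i['rvec'],float),np.array(i['tvec'],float),np.array(i['K'],float),None)[0].ravel().round(1)
s=manip.read_state();print('tcp',s['eef_pos'],pr(s['eef_pos']))
X=np.array([np.cos(.176),-np.sin(.176),0]);Y=np.array([-X[1],X[0],0]);c=np.array([512.2,17.4,0])
M=lambda x,y,z:c+x*X+y*Y+[0,0,z]
print('block front near top',pr(M(-45,-30,50)),'rear near top',pr(M(45,-30,50)),'front far',pr(M(-45,30,50)))
print('board fn',pr(M(-65,-45,14)),'fixed knuckle',pr(M(-57,-30,50)))
for t in(1.1,1.2,1.3,1.4):
    L=lambda r,y,h:pr(M(53-r*np.cos(t)+h*np.sin(t),y,50+r*np.sin(t)+h*np.cos(t)))
    print(t,'in near top',L(98,-30,0),'out near top',L(98,-30,28),'out far top',L(98,30,28),'out near hinge',L(8,-30,28),'knuckle ctr near',L(110,-14,0))
E
```

```text
tcp [540.95305887  14.51736169 135.63394252] [334.8 208.5]
block front near top [299.6 247.1] rear near top [339.  250.5] front far [306.6 236.7]
board fn [289.7 263.6] fixed knuckle [294.4 246.6]
1.1 in near top [322.4 212.2] out near top [333.7 207.4] out far top [339.5 198.3] out near hinge [352.2 243.4] knuckle ctr near [321.6 204.8]
1.2 in near top [326.4 210.7] out near top [338.3 207.1] out far top [343.9 198. ] out near hinge [353.  244.4] knuckle ctr near [326.1 203.2]
1.3 in near top [330.6 209.7] out near top [343.  207.2] out far top [348.4 198.1] out near hinge [353.8 245.5] knuckle ctr near [330.8 202. ]
1.4 in near top [335. 209.] out near top [347.7 207.8] out far top [352.9 198.7] out near hinge [354.4 246.6] knuckle ctr near [335.6 201.3]
```

```bash
python3 - <<'E'
from h import *
d=np.load('pics/side2.npy')
for u,v in((331,180),(331,190),(333,192),(337,190),(338,180),(342,222)): print(u,v,d[v,u],w('side',u,v,d).round(1))
d=np.load('pics/side1.npy')
for u,v in((354,185),(354,190),(360,185)): print(u,v,d[v,u],w('side',u,v,d).round(1))
E
```

```text
331 180 1161.114 [533.4   7.6 202.9]
331 190 1166.1991 [533.4   3.9 181.7]
333 192 1167.4727 [537.7   3.6 177.3]
337 190 1164.326 [546.3   2.7 182.2]
338 180 1156.0311 [548.5   3.4 204.3]
342 222 1166.376 [557.8 -22.1 118.5]
354 185 1150.5305 [582.6  -4.4 196. ]
354 190 1154.1123 [582.7  -5.2 185.1]
360 185 1151.389 [595.3  -3.  195.6]
```

```bash
python3 - <<'E'
from h import *
d=np.load('pics/side2.npy'); print(d[186:216:2,328:342].astype(int))
p,d=shot('top','top2');i=manip.camera_info('top')
s=manip.read_state();print(s['eef_pos'],s['joints'],s['wrist_force'])
print(cv2.projectPoints(np.array([s['eef_pos']]),np.array(i['rvec'],float),np.array(i['tvec'],float),np.array(i['K'],float),None)[0])
E
```

```text
[[1169 1166 1164 1168 1162 1167 1161 1163 1158 1158 1165 1162 1172 2166]
 [1167 1168 1165 1165 1165 1163 1169 1164 1165 1165 1166 1163 1173 2170]
 [1171 1168 1169 1166 1167 1166 1165 1170 1167 1164 1167 1165 2158 2173]
 [2185 2182 1169 1168 1168 1167 1168 1168 1170 1164 1166 2181 2163 2166]
 [2181 2189 2188 2188 1175 1175 1171 1172 2184 2174 2184 2187 2182 2188]
 [1187 1189 1195 1193 2190 2188 2188 2195 2193 2194 2193 2192 2189 2186]
 [1182    0 1182 1191 1194 2189 2193 2189 2187 2178 2178 2181 2192 2182]
 [1175    0 1180 1183 1196 2181 1202 1192 1202 1211 1209 1204 1194 1203]
 [1181 1169 1180 1185 1191 1186 1183 1189 1192 1195 1191 1190 1189 1186]
 [1179 1175 1182 1180 1174 1174    0 1185 1185 1180 1175 1176 1177 1184]
 [1177 1179 1177 1177 1176 1177 1174 1167 1169 1168 1163 1171 1172 1182]
 [1180 1173 1173 1166 1164 1164 1159 1162 1162 1161 1159 1167 1171 1177]
 [1162 1168 1168 1164 1164 1164 1160 1163 1163 1162 1159 1163 1165 1175]
 [1169 1164 1164 1163 1167 1163 1163 1165 1161 1160 1158 1164 1166 1172]
 [1169 1170 1169 1168 1164 1166 1163 1162 1161 1164 1164 1163 1161 1166]]
[541.3496022   14.42361456 135.76463261] [-4.09931417e-02  3.13309015e-01  1.59004296e+00 -1.07673254e-05
  1.23846419e+00  1.33895815e-01] [0.09177061 0.16005997 0.28621482]
[[[309.03755775 226.98856861]]]
```

```bash
python3 - <<'E'
from h import *
i=manip.camera_info('side');f=lambda P:cv2.projectPoints(np.array([P],float),np.array(i['rvec'],float),np.array(i['tvec'],float),np.array(i['K'],float),None)[0].ravel().round(1)
print('start tcp',f([133.8,533.5,171.8]),f([133.8,533.5,208]))
d=np.load('pics/side0.npy');print(d[116:134:2,192:218:2].astype(int))
print('side1 tcp',f([589,5.2,145.9]),f([589,5.2,182]))
E
```

```text
start tcp [209.4 137.8] [208.2 126.1]
[[   0 1594 1598 1589 1590    0    0    0    0    0 1691 1697 1688]
 [   0 1599 1594 1591 1587    0    0    0    0    0    0 1692 1700]
 [   0    0 1592 1594 1597    0    0    0    0    0    0 1702 1697]
 [   0    0 1598 1599 1592    0    0    0    0    0    0 1700 1702]
 [   0    0 1602 1602 1594 1607    0    0    0    0    0    0    0]
 [   0    0 1610 1608 1601 1611    0    0    0    0    0    0    0]
 [   0    0 1615 1606 1605 1612    0    0    0    0    0    0    0]
 [   0    0    0    0 1608 1609    0    0    0    0    0    0    0]
 [   0    0    0    0    0    0    0    0    0    0    0    0    0]]
side1 tcp [356.7 205.7] [357.  189.9]
```

The visible fingertips sit at about z 172, although the reported TCP is 136. The whole gripper is therefore about 36 mm higher than reported, which is why it passed over the lid. I'll back off, drop by that amount, and push again, then check the offset by touch on the shut lid.

```bash
python3 -m creep '[0, 25, 0, 0, 0, 0, 0, 48, 0, 0, 0, 0, 0, 48, 20, 0, 0, 0, 0, 48, 36, 0, 0, 0, 0, 48, 36, 0, 0, 0]'
python3 -m creep '[0, -6, 0, 0, 0, 0, 0, -11, 0, 0, 0, 0, 0, -16, 0, 0, 0, 0, 0, -20, 0, 0, 0, 0, 0, -24, 0, 0, 0, 0]'
python3 -m creep '[0, -3, 0, 0, 0, 0, 0, -6, 1, 0, 0, 0, 0, -9, 1, 0, 0, 0, 0, -12, 1, 0, 0, 0]'
```

```text
clock: 3.65
eef_pos: [588.1, 6.0, 97.6]
eef_rot: [-3.138, 0.0, 1.396]
wrist_force: [-0.9, -0.2, -0.4]
finger_gap: 0.3
finger_force: 0.0
clock: 4.15
eef_pos: [565.4, 10.2, 100.4]
eef_rot: [3.14, -0.0, 1.396]
wrist_force: [1.7, -0.2, -0.6]
finger_gap: 0.6
finger_force: 0.8
clock: 4.55
eef_pos: [553.4, 12.3, 98.7]
eef_rot: [-3.141, 0.0, 1.396]
wrist_force: [2.6, -0.6, 0.4]
finger_gap: 0.6
finger_force: 0.7
```

```bash
python3 -m creep '[0, -10, 3.5, 0, 0, 0, 0, -22, 9.5, 0, 0, 0, 0, -32, 17, 0, 0, 0, 0, -42, 26, 0, 0, 0, 0, -50, 37, 0, 0, 0]'
python3 -m creep '[0, -3, 5, 0, 0, 0, 0, -6, 10, 0, 0, 0, 0, -8, 14, 0, 0, 0, 0, -9, 17, 0, 0, 0]'
python3 -m creep '[0, 0, 1, 0, 0, 0, 0, 0, 2, 0, 0, 0, 0, 0, 2, 0, 0, 0]'
```

```text
clock: 5.05
eef_pos: [503.7, 21.1, 61.8]
eef_rot: [3.142, -0.0, 1.396]
wrist_force: [-0.9, 0.2, 1.8]
finger_gap: 0.6
finger_force: 0.9
clock: 5.45
eef_pos: [495.5, 22.5, 44.7]
eef_rot: [-3.141, 0.0, 1.396]
wrist_force: [-0.1, 0.6, 17.2]
finger_gap: 0.5
finger_force: 9.6
clock: 5.75
eef_pos: [495.7, 22.5, 44.6]
eef_rot: [3.141, -0.0, 1.396]
wrist_force: [-12.6, 0.4, 27.1]
finger_gap: 0.5
finger_force: 13.1
```

```bash
python3 -m creep '[0, -5, -20, 0, 0, 0, 0, -5, -60, 0, 0, 0, 0, -5, -85, 0, 0, 0]' 50
python3 - <<'E'
from h import *
d=np.load('pics/top0.npy')
for u,v in((463,231),(475,216),(475,205),(475,190),(450,200)):print(u,v,w('top',u,v,d).round(0))
ds=np.load('pics/side0.npy')
for p in((266,325),(270,322),(280,309)): print(w('side',*p,ds).round(1))
p,d=shot('side','side3')
h=np.array([w('side',u,v,d) for v in range(225,250) for u in range(296,350)]);m=(h[:,2]>60)&(h[:,2]<100);print('lid top z pct',np.percentile(h[m][:,2],[5,25,50,75,95]),m.sum())
print(manip.read_state()['eef_pos'])
cv2.imwrite('pics/c4.png',cv2.resize(p[150:280,270:400,::-1],(600,600),interpolation=2))
rel([422.6,-266.7,80],[-np.pi,0,1.244])
E
```

```text
clock: 6.05
eef_pos: [491.2, 23.3, 130.2]
eef_rot: [3.14, -0.0, 1.396]
wrist_force: [-0.1, -0.6, 1.0]
finger_gap: 20.7
finger_force: 0.0
463 231 [ 545. -270.   51.]
475 216 [ 559. -275.  123.]
475 205 [ 574. -270.  146.]
475 190 [ 598. -269.  156.]
450 200 [ 586. -231.  134.]
[ 427.8 -276.1   18.1]
[ 432.4 -259.5   14. ]
[ 444.3 -210.6   12.7]
lid top z pct [61.24225535 68.34268392 77.30319754 78.87568591 80.03414736] 781
[492.72942921  23.29252264 133.53528621]
shift [-297.8  -18.9   53.1] [ 0.007 -0.001  0.152]
```

View pics/c4.png

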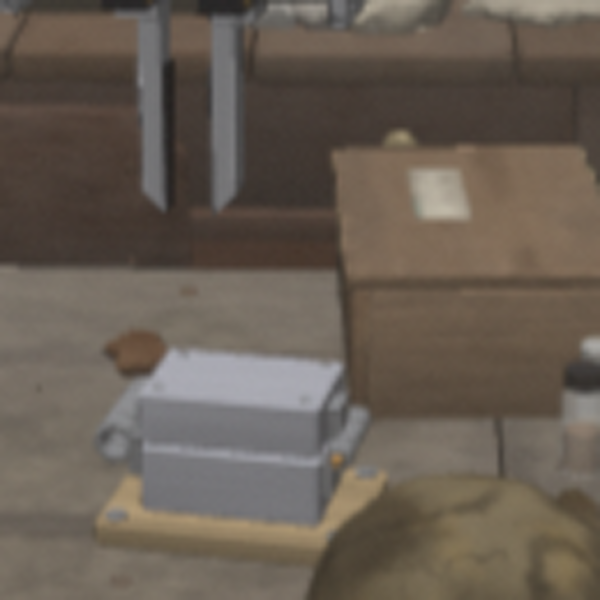

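The lid is shut: its top face is at about 78 mm and the pin knuckles line up near crop (120,430). The touch at reported z 44.6 puts the z offset at about 33.5 mm. Next is a hover above the pin.

```bash
python3 -m creep '[-45, -3, 0, 0, 0, 0.03, -94, -6, 0, 0, 0, 0.06, -143, -9, 0, 0, 0, 0.09, -192, -12, 0, 0, 0, 0.12, -241, -15, 0, 0, 0, 0.152]' 50
python3 -m creep '[-45, 0, 25, 0, 0, 0, -57, 5, 60, 0, 0, 0, -57, 5, 85, 0, 0, 0, -57, 5, 85, 0, 0, 0]'
python3 - <<'E'
from h import *
rel([422.6,-266.7,-31],[-np.pi,0,1.244]);s=manip.read_state();print(s['eef_pos'])
p,d=shot('side','side4');q,e=shot('top','top4')
o=np.zeros((500,800,3),np.uint8);o[:,:400]=cv2.resize(p[240:340,230:310,::-1],(400,500),interpolation=2);o[:,400:]=cv2.resize(q[230:330,400:480,::-1],(400,500),interpolation=2);cv2.imwrite('pics/c5.png',o)
i=manip.camera_info('side');print(cv2.projectPoints(np.array(s['eef_pos'])+[0,0,33.5],np.array(i['rvec'],float),np.array(i['tvec'],float),np.array(i['K'],float),None)[0].ravel())
E
```

```text
clock: 6.6
eef_pos: [433.2, -213.3, 127.8]
eef_rot: [3.141, 0.0, 1.243]
wrist_force: [0.7, 0.8, -0.2]
finger_gap: 49.9
finger_force: 0.0
clock: 7.0
eef_pos: [418.6, -266.3, 39.8]
eef_rot: [-3.136, -0.002, 1.243]
wrist_force: [-0.1, 0.3, 0.2]
finger_gap: 50.4
finger_force: 0.0
shift [ 0.8  4.3 70.8] [-0.005 -0.002 -0.001]
[ 418.56319876 -266.31735532   39.82648829]
[259.99996016 295.39647144]
```

View pics/c5.png

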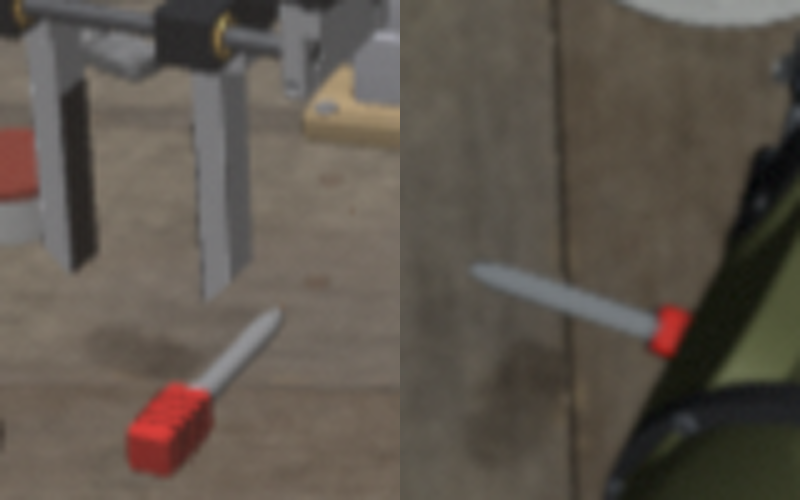

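```bash
python3 -m creep '[0.8, 4.3, 20, 0, 0, 0, 0.8, 4.3, 45, 0, 0, 0, 0.8, 4.3, 60, 0, 0, 0, 0.8, 4.3, 66, 0, 0, 0, 0.8, 4.3, 66, 0, 0, 0]'
python3 -m creep '[0, 0, 0, 0, 0, 0, 0, 0, 1, 0, 0, 0]'
```

```text
clock: 7.6
eef_pos: [425.2, -267.6, -22.3]
eef_rot: [3.141, 0.0, 1.244]
wrist_force: [-0.4, -0.1, -0.0]
finger_gap: 50.0
finger_force: 0.0
clock: 7.8
eef_pos: [425.3, -267.9, -22.9]
eef_rot: [3.14, 0.001, 1.244]
wrist_force: [0.5, 0.7, 0.4]
finger_gap: 50.2
finger_force: 0.0
```

```bash
python3 -m creep '[1, -2.5, 3, 0, 0, 0, 1.5, -2.5, 6, 0, 0, 0, 1.5, -2.5, 7.5, 0, 0, 0, 1.5, -2.5, 7.5, 0, 0, 0]'
python3 -m creep '[0, 0, 0, 0, 0, 0, 0, 0, 0, 0, 0, 0, 0, 0, 0, 0, 0, 0, 0, 0, 0, 0, 0, 0, 0, 0, 0, 0, 0, 0]' 5 35
python3 -m creep '[0, 0, 0, 0, 0, 0, 0, 0, 0, 0, 0, 0, 0, 0, 0, 0, 0, 0]'
```

```text
clock: 8.2
eef_pos: [422.6, -265.2, -31.9]
eef_rot: [-3.141, -0.0, 1.244]
wrist_force: [0.6, 0.1, 0.1]
finger_gap: 50.2
finger_force: 0.0
clock: 8.7
eef_pos: [422.8, -265.3, -31.6]
eef_rot: [3.141, 0.0, 1.244]
wrist_force: [0.5, -0.2, 0.2]
finger_gap: 17.6
finger_force: 35.0
clock: 9.0
eef_pos: [422.8, -265.3, -31.6]
eef_rot: [3.142, 0.0, 1.244]
wrist_force: [-0.6, 0.3, -0.2]
finger_gap: 17.5
finger_force: 35.0
```

```bash
python3 -m creep '[0, 0, -20, 0, 0, 0, 0, 0, -50, 0, 0, -0.05, 40, 0, -60, 0, 0, -0.1, 85, -5, -60, 0, 0, -0.151, 110, -8, -60, 0, 0, -0.151]'
python3 - <<'E'
from h import *
rel([432.5,-105.6,9.4],[-np.pi,0,1.395])
E
```

```text
clock: 9.5
eef_pos: [450.8, -156.4, 28.7]
eef_rot: [3.141, -0.0, 1.397]
wrist_force: [1.1, 0.8, -0.7]
finger_gap: 17.8
finger_force: 35.0
shift [ 46.8 -26.7  19.3] [ 0.    -0.     0.002]
```

```bash
python3 -m creep '[15, -10, 8, 0, 0, 0, 35, -22, 16, 0, 0, 0, 46.8, -26.7, 19.3, 0, 0, 0, 46.8, -26.7, 19.3, 0, 0, 0]'
python3 -m creep '[0, 0, 0, 0, 0, 0, 0, 0, 0, 0, 0, 0]'
python3 - <<'E'
from h import *
s=manip.read_state();print(s['eef_pos'],s['joints'][5])
p,d=shot('side','side5');q,e=shot('top','top5')
o=np.zeros((600,800,3),np.uint8);o[:,:400]=cv2.resize(p[215:290,265:315,::-1],(400,600),interpolation=2);o[:,400:]=cv2.resize(q[240:330,290:350,::-1],(400,600),interpolation=2);cv2.imwrite('pics/c6.png',o)
E
```

```text
clock: 9.9
eef_pos: [432.1, -106.9, 8.9]
eef_rot: [-3.141, -0.0, 1.396]
wrist_force: [0.3, 0.2, -0.6]
finger_gap: 17.5
finger_force: 35.0
clock: 10.1
eef_pos: [433.0, -108.6, 9.4]
eef_rot: [3.141, 0.0, 1.394]
wrist_force: [0.7, -0.8, -1.4]
finger_gap: 17.5
finger_force: 35.0
[ 432.95417373 -108.63781675    9.41350836] -0.1511810452199859
```

View pics/c6.png

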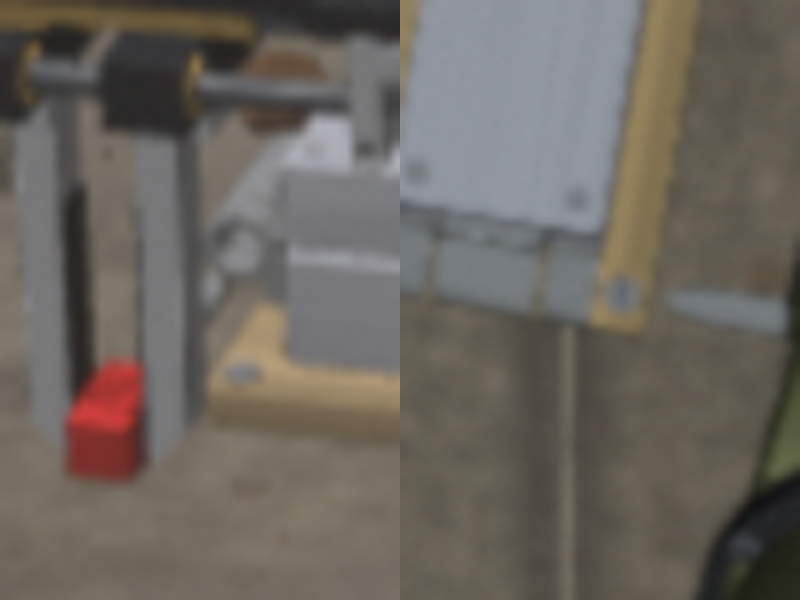

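```bash
python3 - <<'E'
from h import *
def pr(P,n='side'):
    i=manip.camera_info(n);return cv2.projectPoints(np.array([P],float),np.array(i['rvec'],float),np.array(i['tvec'],float),np.array(i['K'],float),None)[0].ravel()
tc=lambda P:((pr(P,'top')-[290,240])*6.667+[400,0]).round(1)
sc=lambda P:((pr(P)-[265,215])*8).round(1)
t=np.array(manip.read_state()['eef_pos']);Y=np.array([.175,.985,0]);X=np.array([.985,-.175,0])
g=np.array([*(t-1.4*Y)[:2],50])
print('nose',tc(g+90*Y),'shaft30',tc(g+58*Y),'grip end side',sc(g-18*Y),sc(g-18*Y+9*X+[0,0,9]))
c=np.array([512.2,17.4,0]);a=c-57*X+[0,0,50]
for y in(-30,-16,30):print(y,'axis',tc(a+y*Y),'front sil',tc(a+y*Y-11*X),'lid front',tc(c-45*X+y*Y+[0,0,78]), 'hole side',sc(a+y*Y))
d=np.load('pics/top5.npy')
for n,(u0,v0) in {'nose':(333,285),'mid':(338,286.5),'sh':(345,287.3)}.items():
    print(n,[w('top',u,v,d).round(1)[2] for v in (int(v0)-1,int(v0),int(v0)+1) for u in range(int(u0)-2,int(u0)+3)])
d=np.load('pics/side5.npy')
print('kn',d[238:250:2,284:302:2].astype(int))
E
```

```text
nose [667.9 297.6] shaft30 [782.5 316.4] grip end side [ 98.  454.8] [130.4 426.4]
-30 axis [598.8 289.1] front sil [592.3 328.5] lid front [605.  236.8] hole side [235.5 252.9]
-16 axis [548.8 280.9] front sil [542.2 320.3] lid front [553.8 228.5] hole side [249.4 232.9]
30 axis [384.8 254. ] front sil [378.  293.3] lid front [385.9 201. ] hole side [293.  170.3]
nose [np.float64(50.8), np.float64(52.2), np.float64(51.6), np.float64(52.4), np.float64(50.2), np.float64(52.7), np.float64(53.7), np.float64(50.8), np.float64(52.8), np.float64(55.3), np.float64(52.4), np.float64(48.5), np.float64(53.2), np.float64(55.0), np.float64(53.2)]
mid [np.float64(54.2), np.float64(55.6), np.float64(53.8), np.float64(55.1), np.float64(53.1), np.float64(54.2), np.float64(49.9), np.float64(58.8), np.float64(51.4), np.float64(55.6), np.float64(52.2), np.float64(55.0), np.float64(51.6), np.float64(1155.4), np.float64(51.0)]
sh [np.float64(53.7), np.float64(56.2), np.float64(50.9), np.float64(54.1), np.float64(53.0), np.float64(54.7), np.float64(56.5), np.float64(54.9), np.float64(52.9), np.float64(55.2), np.float64(52.5), np.float64(53.0), np.float64(54.0), np.float64(55.3), np.float64(53.4)]
kn [[1081 1080 1085 1382 1388 1387 1231 1228 1206]
 [1084 1079 1089 1376 1378 1223 1222 1228 1212]
 [1080 1083 1091 1364 1213 1211 1210 1217 1212]
 [1085 1088 1092 1351 1219 1235 1242 1218 1214]
 [1083 1088 1093 1338 1223 1231 1237 1220 1221]
 [1092 1090 1094 1328 1223 1221 1224 1221 1218]]
```

```bash
python3 - <<'E'
from h import *
d=np.load('pics/top5.npy')
med=lambda us,vs:np.round(np.median([w('top',u,v,d)[2] for u in us for v in vs]),2)
print('lid',med(range(294,318),range(250,270)),'board',med(range(328,331),range(270,282)),'bench',med(range(335,345),range(300,320)))
for u0 in range(310,320,2): print('kn',u0,[med(range(u0-1,u0+2),[v]) for v in range(277,290)])
for u0 in range(332,348,3): print('pin',u0,[med(range(u0-1,u0+2),[v]) for v in range(282,292)])
E
```

```text
lid 77.85 board 2.64 bench -0.18
kn 310 [np.float64(59.24), np.float64(57.19), np.float64(57.01), np.float64(59.42), np.float64(59.37), np.float64(56.86), np.float64(57.43), np.float64(56.94), np.float64(57.31), np.float64(55.28), np.float64(46.32), np.float64(-0.71), np.float64(-1.04)]
kn 312 [np.float64(55.13), np.float64(56.03), np.float64(61.21), np.float64(59.62), np.float64(61.72), np.float64(63.99), np.float64(57.09), np.float64(60.83), np.float64(57.53), np.float64(55.28), np.float64(54.94), np.float64(-0.71), np.float64(1.45)]
kn 314 [np.float64(58.1), np.float64(56.85), np.float64(61.21), np.float64(61.22), np.float64(61.72), np.float64(62.85), np.float64(58.44), np.float64(60.83), np.float64(59.37), np.float64(56.17), np.float64(55.72), np.float64(48.76), np.float64(-4.31)]
kn 316 [np.float64(53.5), np.float64(56.15), np.float64(59.9), np.float64(58.9), np.float64(61.03), np.float64(62.85), np.float64(58.79), np.float64(60.45), np.float64(59.37), np.float64(57.24), np.float64(55.72), np.float64(52.11), np.float64(-4.4)]
kn 318 [np.float64(56.41), np.float64(57.32), np.floa
[... 673 characters left out ...]
.float64(51.41), np.float64(55.01), np.float64(54.14), np.float64(-1.91), np.float64(1.71), np.float64(-0.97)]
pin 341 [np.float64(-3.52), np.float64(0.77), np.float64(53.55), np.float64(53.14), np.float64(51.59), np.float64(51.72), np.float64(53.79), np.float64(46.73), np.float64(-1.09), np.float64(3.39)]
pin 344 [np.float64(-1.29), np.float64(0.89), np.float64(4.57), np.float64(51.45), np.float64(53.75), np.float64(54.88), np.float64(53.04), np.float64(52.74), np.float64(-1.0), np.float64(-1.27)]
pin 347 [np.float64(1.39), np.float64(-2.71), np.float64(-1.01), np.float64(52.03), np.float64(54.09), np.float64(55.17), np.float64(55.34), np.float64(53.64), np.float64(48.17), np.float64(1.78)]
```

The shaft ridge is at about 54.5 mm and level, and the knuckle ridge is at about 61 mm. In the crop the nose (670,298) lies on the hole-axis line, so I'll insert with force checks.

```bash
python3 -m creep '[5, 0.5, 0, 0, 0, 0, 10, 0.5, 0, 0, 0, 0, 15, 0.5, 0, 0, 0, 0, 20, 0.5, 0, 0, 0, 0, 24, 0.5, 0, 0, 0, 0]'
python3 -m creep '[3, 0, 0, 0, 0, 0, 6, 0, 0, 0, 0, 0, 9, 0, 0, 0, 0, 0, 12, 0, 0, 0, 0, 0]'
```

```text
clock: 10.7
eef_pos: [437.2, -83.7, 9.1]
eef_rot: [3.142, -0.0, 1.395]
wrist_force: [-0.1, 0.2, -0.3]
finger_gap: 17.6
finger_force: 35.0
clock: 11.1
eef_pos: [439.2, -72.3, 9.0]
eef_rot: [3.142, 0.0, 1.395]
wrist_force: [-0.3, 0.2, -0.6]
finger_gap: 17.6
finger_force: 35.0
```

```bash
python3 -m creep '[3, 0, 0, 0, 0, 0, 6, 0, 0, 0, 0, 0, 9, 0, 0, 0, 0, 0, 12, 0, 0, 0, 0, 0, 15, 0, 0, 0, 0, 0]'
python3 -m creep '[3, 0, 0, 0, 0, 0, 6, 0, 0, 0, 0, 0, 9, 0, 0, 0, 0, 0, 12, 0, 0, 0, 0, 0, 15, 0, 0, 0, 0, 0]'
```

```text
clock: 11.6
eef_pos: [441.8, -57.4, 9.0]
eef_rot: [-3.141, -0.0, 1.395]
wrist_force: [0.6, -0.4, -0.5]
finger_gap: 17.7
finger_force: 35.0
clock: 12.1
eef_pos: [444.5, -42.7, 9.1]
eef_rot: [3.142, 0.0, 1.395]
wrist_force: [0.3, -0.4, -1.6]
finger_gap: 17.4
finger_force: 35.0
```

Passing freely, with about 24 mm left to the shoulder.

```bash
python3 -m creep '[4, 0, 0, 0, 0, 0, 8, 0, 0, 0, 0, 0, 12, 0, 0, 0, 0, 0, 16, 0, 0, 0, 0, 0, 20, 0, 0, 0, 0, 0]'
python3 -m creep '[1, 0, 0, 0, 0, 0, 2, 0, 0, 0, 0, 0, 3, 0, 0, 0, 0, 0, 4, 0, 0, 0, 0, 0]'
```

```text
clock: 12.6
eef_pos: [448.0, -22.9, 9.0]
eef_rot: [-3.142, 0.0, 1.395]
wrist_force: [-0.4, -0.3, 0.0]
finger_gap: 18.1
finger_force: 35.0
clock: 13.0
eef_pos: [448.7, -19.3, 9.1]
eef_rot: [3.142, 0.0, 1.395]
wrist_force: [-0.5, 0.4, -0.5]
finger_gap: 17.7
finger_force: 35.0
```

```bash
python3 -m creep '[1, 0, 0, 0, 0, 0, 2, 0, 0, 0, 0, 0, 2, 0, 0, 0, 0, 0]'
```

```text
clock: 13.3
eef_pos: [449.0, -17.3, 9.1]
eef_rot: [3.142, 0.0, 1.395]
wrist_force: [-0.5, 0.2, -0.5]
finger_gap: 17.6
finger_force: 35.0
```

```bash
python3 -m creep '[1, 0, 0, 0, 0, 0, 2, 0, 0, 0, 0, 0, 2, 0, 0, 0, 0, 0]'; python3 -m creep '[0.7, 0, 0, 0, 0, 0, 1.4, 0, 0, 0, 0, 0, 2, 0, 0, 0, 0, 0, 2, 0, 0, 0, 0, 0]'
```

```text
clock: 13.6
eef_pos: [449.0, -17.2, 9.1]
eef_rot: [-3.141, 0.003, 1.395]
wrist_force: [-3.8, -18.4, 2.0]
finger_gap: 17.6
finger_force: 35.0
clock: 14.0
eef_pos: [449.0, -17.0, 9.1]
eef_rot: [-3.141, 0.006, 1.395]
wrist_force: [-8.7, -37.1, 3.9]
finger_gap: 17.8
finger_force: 35.0
```

The shoulder is seated: 37 N of reaction with no more travel. Now I'll relax, release and lift.

```bash
python3 -m creep '[-2, 0, 0, 0, 0, 0, -3.8, 0, 0, 0, 0, 0, -3.8, 0, 0, 0, 0, 0]'
python3 -m creep '[0, 0, 0, 0, 0, 0, 0, 0, 0, 0, 0, 0, 0, 0, 0, 0, 0, 0, 0, 0, 0, 0, 0, 0]' 40
python3 -m creep '[0, 0, -15, 0, 0, 0, 0, 0, -40, 0, 0, 0, 0, 0, -75, 0, 0, 0, 0, 0, -100, 0, 0, 0, 0, 0, -100, 0, 0, 0]'
python3 - <<'E'
from h import *
p,d=shot('side','side6');q,e=shot('top','top6')
o=np.zeros((600,800,3),np.uint8);o[:,:400]=cv2.resize(p[215:290,275:325,::-1],(400,600),interpolation=2);o[:,400:]=cv2.resize(q[240:330,290:350,::-1],(400,600),interpolation=2);cv2.imwrite('pics/c7.png',o)
X=np.array([.985,-.175,0]);rel(np.array([513.3,17.2,50])-5*X)
E
```

```text
clock: 14.3
eef_pos: [449.0, -17.3, 9.0]
eef_rot: [-3.142, -0.0, 1.394]
wrist_force: [-2.0, -3.2, 0.3]
finger_gap: 17.9
finger_force: 35.0
clock: 14.7
eef_pos: [449.1, -17.0, 9.1]
eef_rot: [3.142, -0.0, 1.395]
wrist_force: [-0.7, -0.4, -1.5]
finger_gap: 39.7
finger_force: 0.0
clock: 15.2
eef_pos: [450.6, -17.2, 112.1]
eef_rot: [3.136, -0.0, 1.395]
wrist_force: [-0.1, 0.6, -0.2]
finger_gap: 40.1
finger_force: 0.0
shift [45.  52.3 59. ]
```

View pics/c7.png

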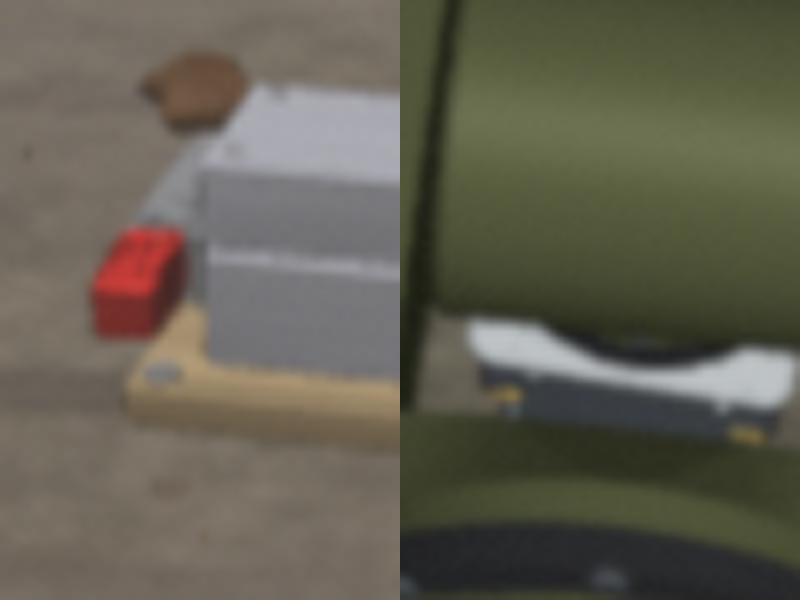

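The side view shows the red grip (crop 140,280) seated against the knuckle, with the lid shut. Now I'll press.

```bash
python3 -m creep '[20, 24, 0, 0, 0, 0, 45, 52, 0, 0, 0, 0, 45, 52, 20, 0, 0, 0, 45, 52, 40, 0, 0, 0, 45, 52, 50, 0, 0, 0]' 0 20
python3 -m creep '[0, 0, 3, 0, 0, 0, 0, 0, 6, 0, 0, 0, 0, 0, 6, 0, 0, 0, 0, 0, 6, 0, 0, 0]'
python3 -m creep '[0, 0, 2, 0, 0, 0, 0, 0, 2, 0, 0, 0]'
```

```text
clock: 15.8
eef_pos: [506.6, 18.3, 56.1]
eef_rot: [-3.137, 0.001, 1.395]
wrist_force: [-0.0, -0.6, -0.4]
finger_gap: 3.3
finger_force: 0.0
clock: 16.2
eef_pos: [508.4, 18.0, 53.6]
eef_rot: [3.141, -0.0, 1.395]
wrist_force: [0.2, -1.3, -0.5]
finger_gap: 0.5
finger_force: 0.0
clock: 16.4
eef_pos: [508.1, 18.1, 51.1]
eef_rot: [3.141, -0.0, 1.395]
wrist_force: [-0.5, -0.1, -0.2]
finger_gap: 0.4
finger_force: 0.0
```

```bash
python3 -m creep '[0, 0, 2, 0, 0, 0, 0, 0, 4, 0, 0, 0, 0, 0, 6, 0, 0, 0, 0, 0, 6, 0, 0, 0]'; python3 -m creep '[0, 0, 0.7, 0, 0, 0, 0, 0, 0.7, 0, 0, 0, 0, 0, 0.7, 0, 0, 0]'
```

```text
clock: 16.8
eef_pos: [508.1, 18.1, 44.9]
eef_rot: [-3.141, 0.0, 1.395]
wrist_force: [-0.3, 0.5, 0.4]
finger_gap: 0.4
finger_force: 0.0
clock: 17.1
eef_pos: [508.1, 18.1, 44.8]
eef_rot: [3.141, 0.0, 1.395]
wrist_force: [-4.0, 0.1, 8.3]
finger_gap: 0.5
finger_force: 3.9
```

```bash
python3 -m creep '[0, 0, 0.2, 0, 0, 0, 0, 0, 0.2, 0, 0, 0, 0, 0, 0.2, 0, 0, 0]'; python3 -m creep '[0, 0, 0, 0, 0, 0, 0, 0, 0, 0, 0, 0, 0, 0, 0, 0, 0, 0, 0, 0, 0, 0, 0, 0, 0, 0, 0, 0, 0, 0]'
```

```text
clock: 17.4
eef_pos: [508.2, 18.1, 44.8]
eef_rot: [3.141, -0.0, 1.395]
wrist_force: [-5.1, -1.3, 9.7]
finger_gap: 0.6
finger_force: 5.1
clock: 17.9
eef_pos: [508.2, 18.1, 44.8]
eef_rot: [3.141, -0.0, 1.395]
wrist_force: [-4.3, -0.7, 9.7]
finger_gap: 0.9
finger_force: 5.1
```

```bash
python3 -m creep '[0, 0, 0.1, 0, 0, 0, 0, 0, 0.1, 0, 0, 0, 0, 0, 0.1, 0, 0, 0, 0, 0, 0.1, 0, 0, 0, 0, 0, 0.1, 0, 0, 0]'; python3 -c "
from cell import manip
print(manip.read_state()['wrist_force']);print(manip.sign_off())"
```

```text
clock: 18.4
eef_pos: [508.2, 18.1, 44.8]
eef_rot: [3.141, 0.0, 1.395]
wrist_force: [-5.8, -0.2, 12.0]
finger_gap: 0.2
finger_force: 5.7
[-5.84993814 -0.16124257 12.00428183]
the job is handed in; nothing more can be done
None
```

The mould is shut, the pin is pushed home to its shoulder and released, and I handed the job in at 18.4 s with the arm still pressing down on the lid at about 12 N; the verdict was not shown.

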